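Wind the exposure timer and hold the lid up for loading

TASK

Get the UV exposure box ready for the next board: first wind its clockwork timer, turning the black wing key clockwise in several partial turns until the pointer stands at the red mark (its stop). Then raise the sprung lid by its bar handle and hold it open at 60 degrees from shut, so that I can lay the board in, and finish while still holding it there with the gripper, because it falls shut when let go. Never swing it past 80 degrees, towards the things behind it, and leave the solder reel, tape measure and copper board where they are.

Things in the scene. Friction and masses are not known exactly. Their poses are not given: they have to be found in the camera images.
- uv_box: Light grey exposure box, fixed to the bench, 220 (x) x 320 (y) x 85 mm high. Origin: centre of its underside; x to its back (hinge side), y to its left, z up. The dark blue-grey lid covers its left part (208 mm wide, top face 105 mm above the bench); the control panel with the timer is its right part. It stands up to 0.25 rad turned.
- lid (a joint): Opening angle of the lid in rad: 0 shut, 1.047 = 60 degrees, end of travel 1.75. Opening raises the front edge (-x side of the box). Weight and a closing spring shut it from every angle below 80 degrees; lifting at the handle takes about 3 N.
- lid_handle (a point): Middle of the lid's round steel bar handle, 12 mm thick, 100 mm long between its posts, along the box's y axis. Shut: 143 mm above the bench, 38 mm above the lid's face, 26 mm behind its front edge, 195 mm in front of and 53 mm above the hinge axis. Turns with the lid: y along the bar, z the lid's outward normal. The bar can roll between the fingers as the lid turns.
- lid_hinge (a point): Middle of the lid's hinge axis, 90 mm above the bench, at the back of the box; its axes are those of the box, the hinge axis runs along y. Fixed to the box.
- timer_key (a joint): Angle wound on the timer key in rad: 0 run down (pointer at the box's front, -x), grows clockwise seen from above, 3.0 at the stop where the pointer meets the red mark. A ratchet holds it where it is left; winding takes 0.07 to 0.11 N m.
- key_grip (a point): Middle of the timer key's black wing, on its upright turning axis, 115 mm above the bench. The wing is a plate 46 mm long, 10 mm thick, 28 mm high (14 mm above and below this point); panel top 28 mm below. Turns with the key: x along the wing, pointer at the -x end. The nearest end of the lid's bar handle is about 105 mm to its left.
- copper_board_center (a point): Copper-faced blank board, 100 x 80 x 2 mm, lying loose on the bench; its centre. Leave alone.
- reel_mid (a point): White solder reel, 54 mm across and 35 mm high, standing loose; its centre. Leave alone.
- tape_mid (a point): Green and yellow tape measure, 54 x 63 x 27 mm, lying loose; its centre. Leave alone.

How it is judged:
By the outcome, as a careful person would: the job done as asked, in the order asked, and still so for the second after the job is handed in, while the arm keeps its last pose, push and grip.
It also fails if it takes over 58 s, if anything falls off the work surface, if the arm or the gripper's body presses on something with over 40 N, if the wrist force passes 120 N, or if a joint passes its speed limit or range.

ROBOT

A 6-joint arm with a two-finger parallel gripper is mounted at the origin on a cart in front of the work surface, level with it; the furniture and walls round the work are solid. World frame = base frame: x ahead of the robot, y to its left, z up, the work surface at z = 0. Lengths are in m, angles in rad, forces in N, time in s.
With the tool pointing down it reaches from about 0.375 to 0.975 m from the base axis. Payload 3.8 kg.
Tool frame: the origin (TCP) lies on the centre line of the jaws, within the pads' length; the fingertips stand 25 mm ahead of it and the grasp point (between the pads) lies 6 mm ahead of it (bot.tip_reach is the distance from the TCP to the fingertips, in m); z points along the fingers, y is the direction in which the jaws open and shut (so a half turn about z gives the same grasp; the last joint's range is limited). The gripper opens to 85 mm and grips with 20 to 120 N. Pads are 22 mm wide; open, the fingers measure 114 mm over their backs; the gripper's body (76 mm by 85 mm) begins 54 mm behind the grasp point. The pads swing forward as they close: fully open they stand 13 mm farther back than shut.
Start: joints at [1.286, 0.264, 1.604, -0, 1.274, -0.037], TCP at [0.166, 0.654, 0.256] pointing down, gripper open.
Joint ranges: [-2.63, 2.63], [-0.94, 2.18], [0.31, 2.57], [-1.31, 4.45], [0, 2.66], [-2.55, 2.55]. Speed limits (rad/s): [2.57, 2.57, 3.14, 3.14, 3.14, 3.14].

INTERFACE

Orientations are given as a unit quaternion [x, y, z, w].
In Python, from plant import bot, get_image, order gives the robot as it stands.
- The arm moves only by the shell command python3 -m creep 'ROWS' [FORCE]. ROWS is JSON, a list of rows, each a list of 7 numbers: the gripper's target within -1 to 1 (fully open at 1, half-way at 0, shut at -1), then the shift along the tool's x, y, z in m, then the turn, a rotation vector about the tool's x, y, z in degrees. In form: [[grip, x, y, z, rx, ry, rz], ...]. A call has 1 to 5 rows; each row is the pose to reach, as a shift and turn from the pose commanded when the call began, along the tool's axes at that moment; what a row does not reach only later rows make up. A row lasts 1/8 s, in which the tool goes at most 62.5 mm and 10.7 degrees, less where a joint would pass 70% of its speed; a pose out of reach is approached as far as the arm can. A call with a gripper value outside its range is refused whole. The fingers move at their own pace and stop on an object; FORCE is the grip in N (left out, the last holds). Time passes only in rows, so rows that repeat a pose let the fingers close. It gives the time, the measured TCP pose, the force and the opening at its end, in the units of the state.
- bot.sense(): the state, without advancing time (a new reading comes with each control period).
- get_image(name): name is "side" or "top" or "wrist"; returns a dict with "image" (420x560x3 uint8, red, green, blue), "fx", "fy", "cx", "cy" (pixels), "distortion" ([k1, k2, p1, p2, k3] as OpenCV has them; the pictures are not rectified), "cam_to_world" (4x4, takes a point from camera to world coordinates). Camera axes: x right, y down, z forward; pixel columns grow to the right and rows downward; lengths in m; the calibration is good to about 2 mm. A picture is of the moment at which its call begins. There is no depth.
- order.job_done(): hands the job in, once; it reports no verdict.
The state is a dict: "clock": time; "joint_pos": joint angles; "qvel": joint speeds; "tau": joint torques, N m; "position": TCP position; "tcp_rot": TCP orientation; "contact_force": force on the tool from outside, world axes, zero at the start; "moment": the same for the moment, N m; "width": finger opening in m.
Only numpy, scipy, OpenCV 4.12 (cv2) and the standard library are available. Lean on these libraries where they do the work, as an engineer would, in place of code of your own. Each camera call takes 0.05 s, during which the arm holds its last target.

## Working session

There is one attempt and no reset: what is moved stays moved. The work goes in short steps, Python scripts to look and compute and a shell command to move; the robot and the scene stay as the last step left them, time stands still between calls to the robot, and variables do not carry over. Pictures are saved under pics/ and viewed, and the job is handed in when it is done.

```bash
ls; mkdir -p pics
python3 - <<'E'
from plant import bot,get_image
import cv2
s=bot.sense(); print(s, bot.tip_reach)
for n in ["side","top","wrist"]:
    g=get_image(n); cv2.imwrite(f"pics/{n}0.png",g["image"][:,:,::-1])
    print(n,g["fx"],g["cx"],g["cy"],g["distortion"],g["cam_to_world"])
E
```

```text
pics
{'clock': 0.0, 'joint_pos': array([ 1.28610959e+00,  2.64792336e-01,  1.60541127e+00,  3.04077386e-05,
        1.27366067e+00, -3.68833342e-02]), 'qvel': array([ 0.00096874,  0.00050698,  0.00165317, -0.00136189,  0.00204857,
        0.00141697]), 'tau': array([ 2.51902755e-03, -5.15090811e+01, -3.67334640e+01,  3.04502482e-04,
        1.25300739e-02,  8.82135623e-06]), 'position': array([0.16535127, 0.65373245, 0.25491541]), 'tcp_rot': array([ 1.23589284e-01,  9.92332806e-01, -1.11883395e-03, -1.96180582e-04]), 'contact_force': array([0.59518705, 0.86857439, 0.06581518]), 'moment': array([-0.02465457, -0.00969292,  0.02685002]), 'width': 0.08506681677252927} 0.025
side 393.27553962871133 279.47192091715283 206.7269629969697 [-0.10194145  0.          0.          0.          0.        ] [[ 0.9997894  -0.02028851 -0.00308619  0.61013076]
 [-0.00543431 -0.40675554  0.91352088 -0.52037064]
 [-0.0197893  -0.91331172 -0.40678013  0.45443901]
 [ 0.          0.          0.          1.        ]]
top 405.1466825502238 275.76367059886303 211.90520020669513 [-0.07938313  0.          0.          0.          0.        ] [[ 0.00523717 -0.99088008  0.13464485  0.49371658]
 [-0.99998059 -0.0056439  -0.0026392   0.24052062]
 [ 0.00337506 -0.13462841 -0.99089041  0.97452655]
 [ 0.          0.          0.          1.        ]]
wrist 296.3063287814575 275.48393111375884 204.92043948970914 [-0.02172669  0.          0.          0.          0.        ] [[ 0.24526179  0.92383105  0.2939096   0.08987348]
 [ 0.96945332 -0.23289537 -0.07694162  0.67269384]
 [-0.00263087  0.30380247 -0.95273141  0.37255151]
 [ 0.          0.          0.          1.        ]]
```

View pics/top0.png

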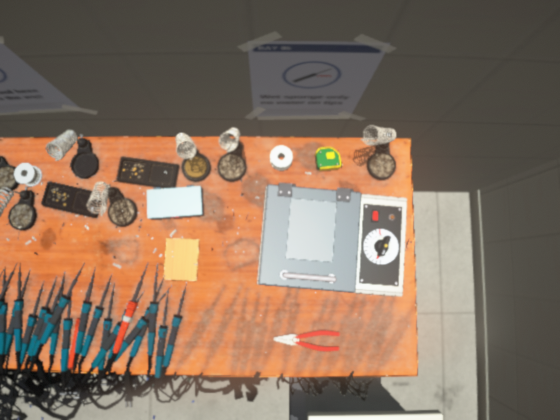

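View pics/side0.png

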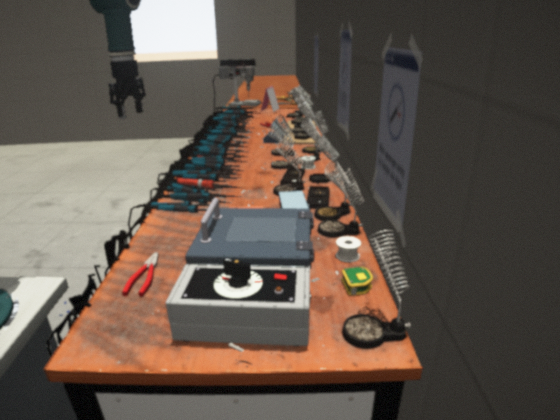

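View pics/wrist0.png

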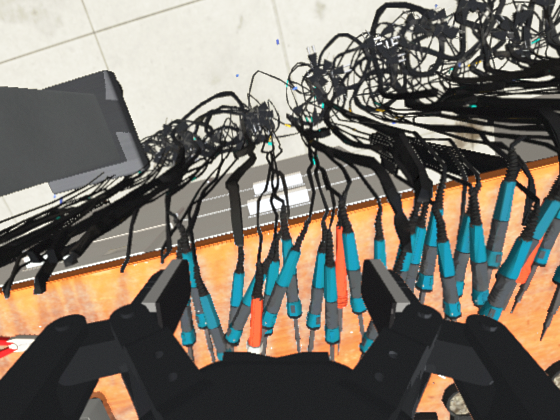

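Top view: the box spans about (258..407, 185..295), handle bar around (283..333, 277), key around (381,246). I'll zoom in to measure those.

```bash
cat > h.py <<'E'
import numpy as np,cv2
from scipy.spatial.transform import Rotation as R
def ray(g,uv):
    K=np.array([[g["fx"],0,g["cx"]],[0,g["fy"],g["cy"]],[0,0,1]])
    p=cv2.undistortPoints(np.array(uv,float).reshape(-1,1,2),K,np.array(g["distortion"])).reshape(-1,2)
    T=np.array(g["cam_to_world"]); d=np.c_[p,np.ones(len(p))]@T[:3,:3].T
    return T[:3,3],d/np.linalg.norm(d,axis=1,keepdims=True)
def onz(g,uv,z):
    o,d=ray(g,uv); return o+d*((z-o[2])/d[:,2:3])
def proj(g,P):
    K=np.array([[g["fx"],0,g["cx"]],[0,g["fy"],g["cy"]],[0,0,1]])
    T=np.linalg.inv(np.array(g["cam_to_world"]))
    return cv2.projectPoints(np.array(P,float).reshape(-1,3),cv2.Rodrigues(T[:3,:3])[0],T[:3,3],K,np.array(g["distortion"]))[0].reshape(-1,2)
def crop(g,x,y,w,h,k,name):
    cv2.imwrite(name,cv2.resize(g["image"][y:y+h,x:x+w,::-1],None,fx=k,fy=k,interpolation=cv2.INTER_CUBIC))
E
python3 - <<'E'
from plant import get_image
from h import *
g=get_image("top"); crop(g,250,175,170,125,4.7,"pics/top1.png")
crop(get_image("side"),165,190,170,160,3.7,"pics/side1.png")
E
```

```text
(no output)
```

View pics/top1.png

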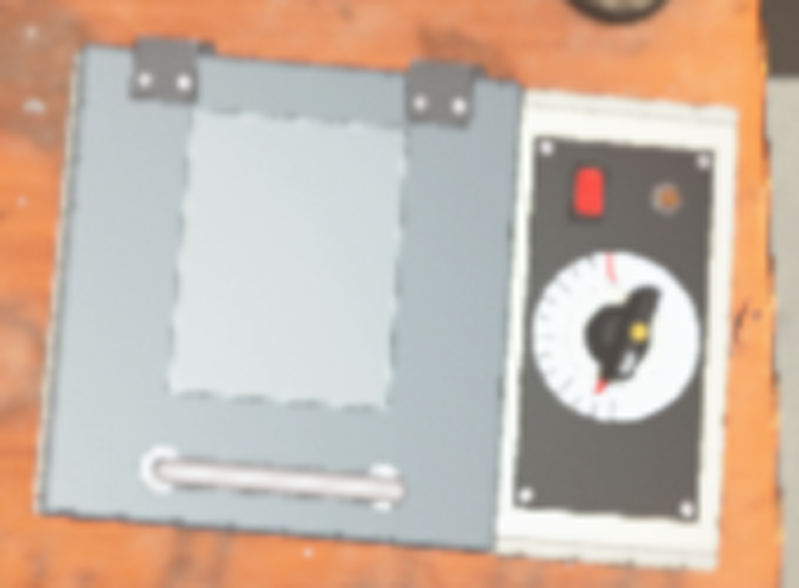

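View pics/side1.png

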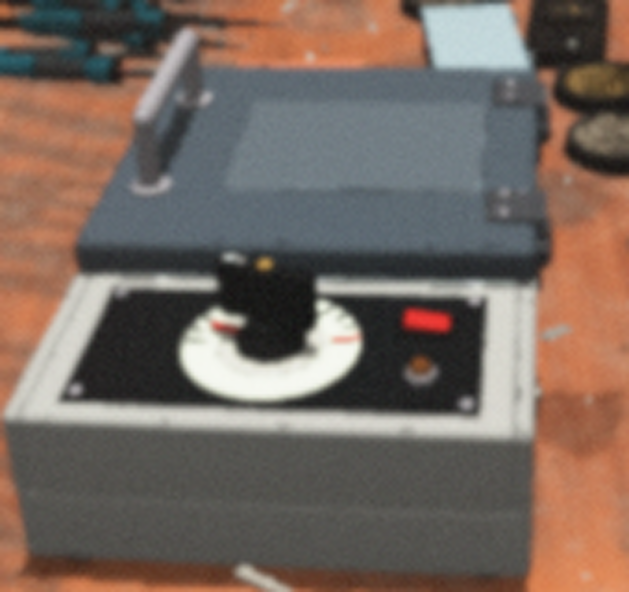

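Run:
```python
from plant import get_image
from h import *
np.set_printoptions(precision=4,suppress=True)
g=get_image("top");k=4.7
def P(u,v,z): return onz(g,[[250+(u+.5)/k-.5,175+(v+.5)/k-.5]],z)[0]
L=[P(*a,.105) for a in [(85,47),(522,84),(495,550),(40,514)]]
print("lid",*L)
for i,j in [(0,1),(1,2),(3,2),(0,3)]:
    d=L[j]-L[i]; print(np.linalg.norm(d),np.degrees(np.arctan2(d[1],d[0])))
B=[P(*a,.085) for a in [(738,105),(716,568)]]; print("panel R",*B,B[1]-B[0])
a,b=P(158,471,.143),P(400,490,.143); print("bar",a,b,(a+b)/2,np.linalg.norm(a-b),np.degrees(np.arctan2(*(a-b)[:2][::-1])))
print("dial",P(616,337,.087),"yellow",P(640,331,.129),"wing ends",P(650,292,.129),P(622,378,.129), "pointer",P(600,385,.1),"mark",P(610,268,.087))
```

```text
lid [0.672  0.2562 0.105 ] [0.6559 0.0525 0.105 ] [0.442  0.0692 0.105 ] [0.4575 0.2748 0.105 ]
0.2043120486599578 -94.53366655954613
0.21454303611589917 175.53622254772412
0.20619688752592416 -94.31372736944822
0.21534050082424322 175.0348636087985
panel R [ 0.6502 -0.0559  0.085 ] [ 0.4322 -0.0381  0.085 ] [-0.218   0.0178  0.    ]
bar [0.4777 0.2225 0.143 ] [0.4699 0.1177 0.143 ] [0.4738 0.1701 0.143 ] 0.10510499461267415 85.72717765583369
dial [0.5392 0.0069 0.087 ] yellow [0.5398 0.0071 0.129 ] wing ends [0.5572 0.002  0.129 ] [0.5189 0.0157 0.129 ] pointer [0.5165 0.0183 0.1   ] mark [0.5716 0.0089 0.087 ]
```

Key axis ≈ (0.5395, 0.007), consistent between dial and knob dot. Box yaw ≈ -4.5°, bar centre ≈ (0.474, 0.170), which is 105 mm from the key as stated. The wing's pointer direction is about 15–20° past zero. Next, move above the key.

```bash
python3 -m creep '[[0,-0.04,-0.042,0,0,0,0],[0,-0.084,-0.086,0,0,0,0],[0,-0.128,-0.13,0,0,0,0],[0,-0.17,-0.175,0,0,0,0],[0,-0.212,-0.218,0,0,0,0]]' 40; python3 -m creep '[[0,-0.042,-0.043,0,0,0,0],[0,-0.084,-0.086,0,0,0,0],[0,-0.126,-0.13,0,0,0,0],[0,-0.17,-0.175,0,0,0,0],[0,-0.212,-0.218,0,0,0,0]]'; python3 -m creep '[[0,-0.03,-0.03,0.01,0,0,0],[0,-0.06,-0.06,0.02,0,0,0],[0,-0.08,-0.08,0.03,0,0,0],[0,-0.097,-0.099,0.03,0,0,0],[0,-0.097,-0.099,0.03,0,0,6]]'
python3 - <<'E'
from plant import get_image,bot
from h import *
print(bot.sense()["position"],bot.sense()["tcp_rot"],bot.sense()["joint_pos"])
g=get_image("wrist"); cv2.imwrite("pics/w1.png",g["image"][:,:,::-1])
g=get_image("top"); crop(g,250,175,170,125,4.7,"pics/top2.png")
E
```

```text
clock: 0.92
position: [0.3182, 0.3892, 0.2565]
tcp_rot: [0.123, 0.992, 0.0, 0.0]
contact_force: [2.3, 0.5, 0.3]
width: 0.0426
clock: 1.55
position: [0.4705, 0.1258, 0.2567]
tcp_rot: [0.124, 0.992, 0.0, 0.001]
contact_force: [0.9, 0.3, -0.9]
width: 0.0424
clock: 2.17
position: [0.5401, 0.0062, 0.226]
tcp_rot: [0.178, 0.984, -0.0, -0.0]
contact_force: [-0.0, 0.9, -1.0]
width: 0.0427
[0.54005363 0.00622404 0.22601358] [ 1.77830104e-01  9.84061178e-01 -2.22680317e-04 -4.08522961e-05] [-3.43389041e-02  3.06915597e-02  1.92683407e+00 -4.63140986e-04
  1.18421202e+00 -1.24739864e+00]
```

View pics/w1.png

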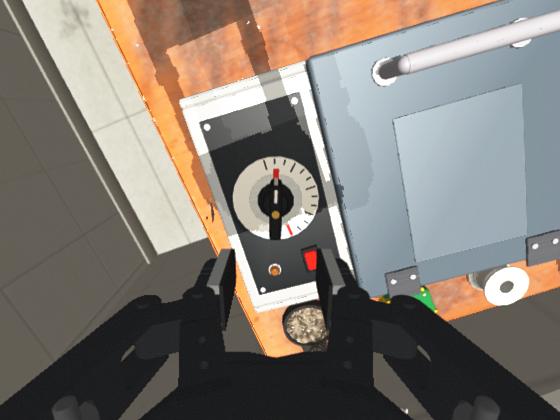

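The wrist view shows the wing running straight up the picture from its dot at (276,214) to the red pointer at (276,173), so it already lies along the tool's x axis. I'll check that numerically.

Run:
```python
from plant import get_image,bot
from h import *
np.set_printoptions(precision=4,suppress=True)
g=get_image("wrist"); crop(g,215,140,120,110,5,"pics/w2.png")
def w(uv,z): return onz(g,[uv],z)[0]
print(w((276,214),.129),w((276,196),.129),w((276,173),.1), w((275,198),.087))
s=bot.sense(); print(R.from_quat(s["tcp_rot"]).as_matrix())
```

```text
[0.5375 0.0079 0.129 ] [0.5241 0.0129 0.129 ] [0.5131 0.017  0.1   ] [0.5368 0.0073 0.087 ]
[[-0.9389  0.3442 -0.0002]
 [ 0.3442  0.9389  0.    ]
 [ 0.0002 -0.     -1.    ]]
```

View pics/w2.png

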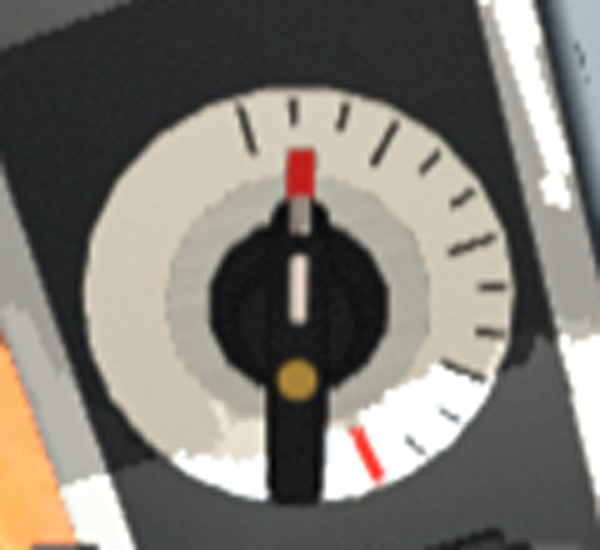

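Wing parallel to tool x within about 1°, and on axis within 1 mm. Lower and grip.

```bash
python3 -m creep '[[0,0.001,0.001,0.04,0,0,0],[0,0.001,0.001,0.08,0,0,0],[0,0.001,0.001,0.098,0,0,0],[0,0.001,0.001,0.104,0,0,0],[0,0.001,0.001,0.104,0,0,0]]' 50; python3 -m creep '[[-1,0,0,0,0,0,0],[-1,0,0,0,0,0,0],[-1,0,0,0,0,0,0],[-1,0,0,0,0,0,0]]' 50
python3 - <<'E'
from plant import bot
s=bot.sense();print(s["moment"],s["joint_pos"],s["position"])
E
```

```text
clock: 2.95
position: [0.5395, 0.0093, 0.1231]
tcp_rot: [0.175, 0.985, 0.0, 0.001]
contact_force: [-0.8, 0.1, 0.7]
width: 0.0427
clock: 3.45
position: [0.5392, 0.0067, 0.1242]
tcp_rot: [0.175, 0.985, -0.002, 0.001]
contact_force: [-3.5, -10.0, 5.4]
width: 0.0164
[-1.58618146  0.61103338  0.06366486] [-0.03100405  0.12981234  2.02330555 -0.00557188  0.98748162 -1.24760075] [0.53918022 0.0066884  0.1242367 ]
```

```bash
python3 -m creep '[[-1,0,0,0,0,0,0],[-1,0,0,0,0,0,0]]' 50
python3 - <<'E'
from plant import bot,get_image
from h import *
s=bot.sense();print(s["moment"],s["contact_force"],s["position"],s["width"])
g=get_image("wrist"); crop(g,140,150,280,210,2.8,"pics/w3.png")
g=get_image("side"); crop(g,165,190,170,160,3.7,"pics/side3.png")
E
```

```text
clock: 3.7
position: [0.5392, 0.0067, 0.1243]
tcp_rot: [0.175, 0.985, -0.002, 0.001]
contact_force: [-4.0, -8.1, 5.3]
width: 0.0163
[-1.59887389  0.60757917  0.0299401 ] [-3.98824263 -8.1308043   5.33574567] [0.5391956  0.00667191 0.12426067] 0.016298683024283167
```

View pics/w3.png

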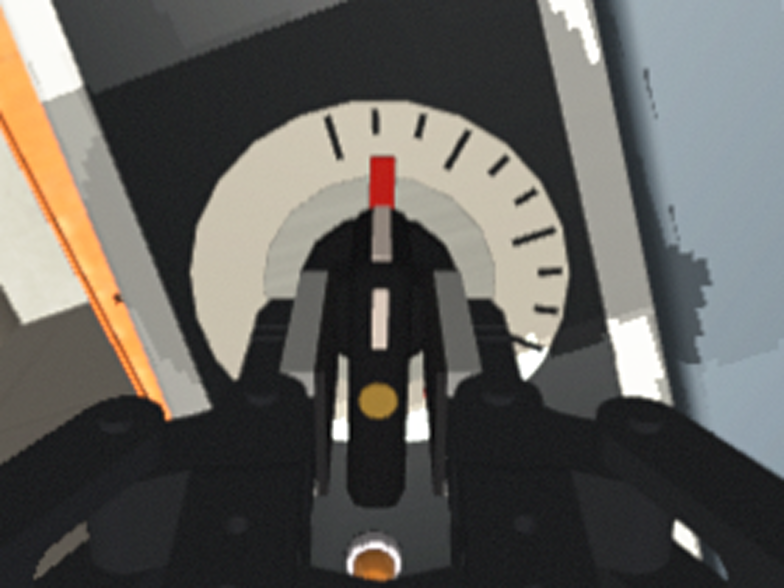

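View pics/side3.png

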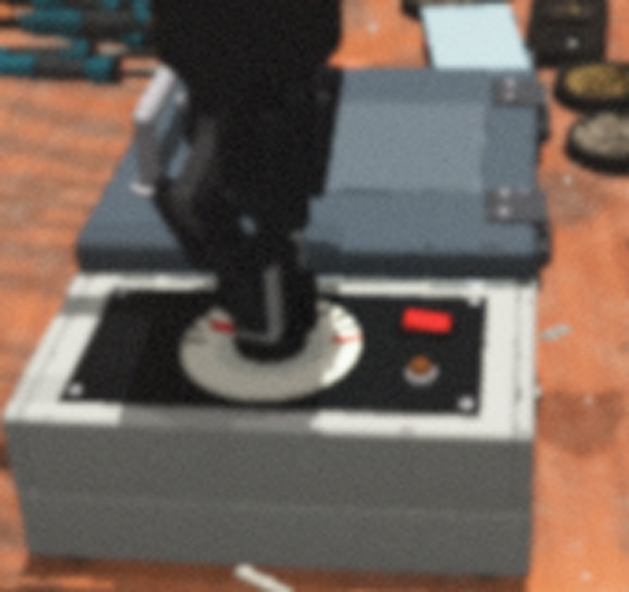

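The fingertips closed on the round hub below the wing: 16 mm opening, with a visible gap either side of the wing. Reopen, rise 10 mm and regrip.

```bash
python3 -m creep '[[-0.4,0,0,0,0,0,0],[-0.4,0,0,-0.01,0,0,0],[-1,0,0,-0.01,0,0,0],[-1,0,0,-0.01,0,0,0],[-1,0,0,-0.01,0,0,0]]' 50
python3 - <<'E'
from plant import bot,get_image
from h import *
s=bot.sense();print(s["moment"],s["contact_force"],s["position"],s["width"])
g=get_image("wrist"); crop(g,140,150,280,210,2.8,"pics/w4.png")
E
```

```text
clock: 4.42
position: [0.5393, 0.0067, 0.1348]
tcp_rot: [0.175, 0.985, -0.002, 0.001]
contact_force: [-5.2, -10.8, 11.9]
width: 0.0083
[-1.74995775  0.90239887  0.00414511] [ -5.18836532 -10.75659582  11.90252023] [0.53931225 0.00665237 0.13475133] 0.008292619247864006
```

View pics/w4.png

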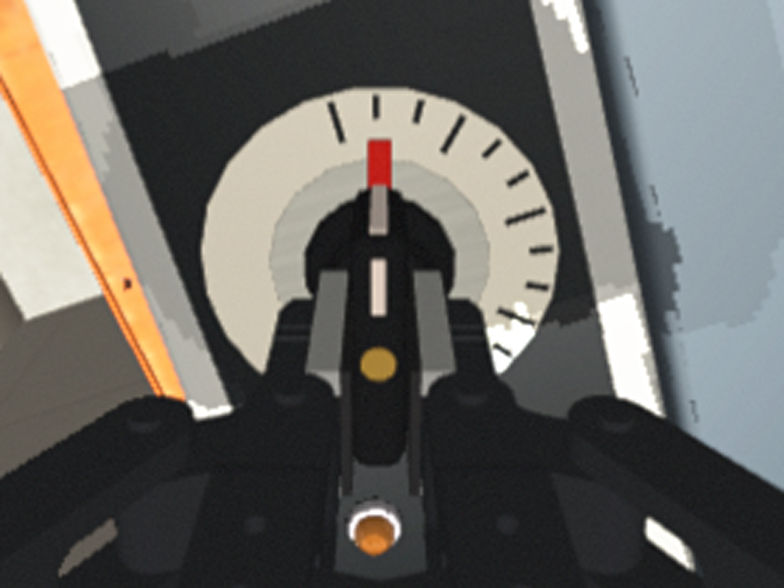

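Grip now on the wing (8 mm, near 10). First partial turn of 50°.

```bash
python3 -m creep '[[-1,0,-0.002,0,0,0,10],[-1,0,-0.002,0,0,0,20],[-1,0,-0.002,0,0,0,30],[-1,0,-0.002,0,0,0,40],[-1,0,-0.002,0,0,0,50]]' 50
python3 - <<'E'
from plant import bot,get_image
from h import *
s=bot.sense();print(s["moment"],s["contact_force"],s["position"],s["width"],s["joint_pos"][5])
g=get_image("wrist"); crop(g,140,150,280,210,2.8,"pics/w5.png")
E
```

```text
clock: 5.1
position: [0.539, 0.0061, 0.1348]
tcp_rot: [0.577, 0.817, -0.001, 0.002]
contact_force: [-4.7, -5.0, 10.0]
width: 0.009
[-0.95961956  0.78819899  0.0819485 ] [-4.69027557 -4.99720797 10.00428632] [0.53902074 0.00612229 0.13475483] 0.009049345720898966 -0.37271669594779716
```

View pics/w5.png

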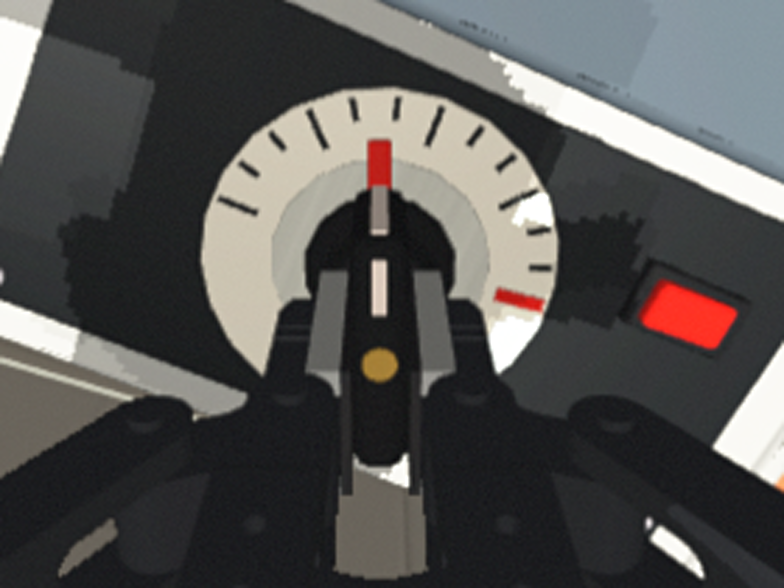

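The key follows: the pointer is still centred, and the red mark is now at about 105° on the right. Release, regrip, second turn.

```bash
python3 -m creep '[[-0.4,0,0,0,0,0,0],[-0.4,0,0,0,0,0,0],[-1,0,0,0,0,0,0],[-1,0,0,0,0,0,0],[-1,0,0,0,0,0,0]]' 50;python3 -m creep '[[-1,0,0,0,0,0,10],[-1,0,0,0,0,0,20],[-1,0,0,0,0,0,30],[-1,0,0,0,0,0,40],[-1,0,0,0,0,0,50]]' 50
python3 -m creep '[[-0.4,0,0,0,0,0,0],[-0.4,0,0,0,0,0,0],[-1,0,0,0,0,0,0],[-1,0,0,0,0,0,0],[-1,0,0,0,0,0,0]]' 50
python3 - <<'E'
from plant import bot,get_image
from h import *
s=bot.sense();print(s["moment"],s["contact_force"],s["position"],s["width"],s["joint_pos"][5])
g=get_image("wrist"); crop(g,140,150,280,210,2.8,"pics/w6.png")
E
```

```text
clock: 5.78
position: [0.5383, 0.0077, 0.1322]
tcp_rot: [0.575, 0.818, 0.0, -0.0]
contact_force: [0.6, 1.7, -0.1]
width: 0.0088
clock: 6.4
position: [0.5393, 0.0076, 0.1322]
tcp_rot: [0.868, 0.496, 0.001, 0.001]
contact_force: [4.0, 2.1, -2.9]
width: 0.0088
clock: 7.02
position: [0.5387, 0.0068, 0.1324]
tcp_rot: [0.867, 0.499, 0.0, 0.001]
contact_force: [4.0, -4.0, -2.4]
width: 0.0087
[-0.51603563 -0.48537472  0.04365152] [ 4.04636722 -4.03909978 -2.42927637] [0.53873531 0.00681906 0.13243324] 0.008701765214527061 0.4939512726441092
```

View pics/w6.png

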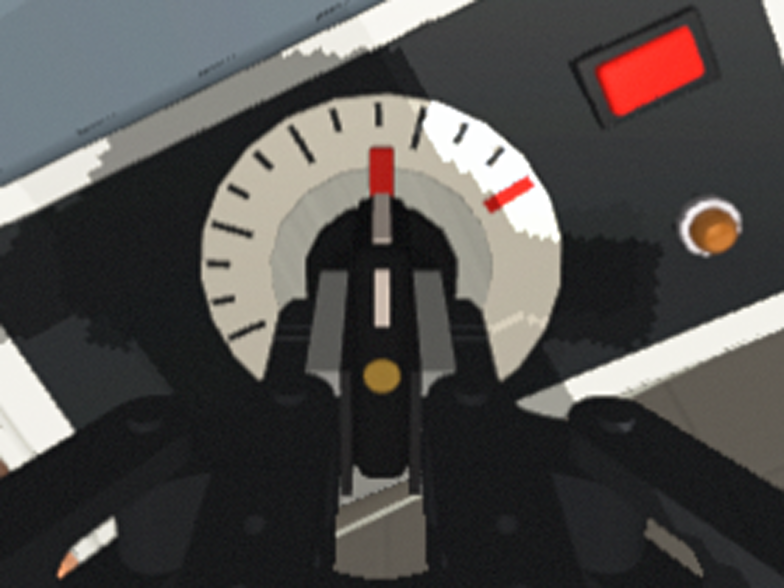

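About 56° left. Turn 50°, then check the torque.

```bash
python3 -m creep '[[-1,0,0,0,0,0,10],[-1,0,0,0,0,0,20],[-1,0,0,0,0,0,30],[-1,0,0,0,0,0,40],[-1,0,0,0,0,0,50]]' 50
python3 -m creep '[[-1,0,0,0,0,0,2],[-1,0,0,0,0,0,4]]'
python3 - <<'E'
from plant import bot,get_image
from h import *
s=bot.sense();print(s["moment"],s["width"],s["joint_pos"][5],R.from_quat(s["tcp_rot"]).as_matrix()[:,0])
g=get_image("wrist"); crop(g,140,150,280,210,2.8,"pics/w7.png")
E
```

```text
clock: 7.7
position: [0.5389, 0.0067, 0.1325]
tcp_rot: [0.997, 0.083, 0.001, 0.001]
contact_force: [5.1, -4.9, -2.4]
width: 0.0085
clock: 7.95
position: [0.539, 0.0067, 0.1324]
tcp_rot: [0.999, 0.05, 0.001, 0.001]
contact_force: [4.4, -5.1, -2.7]
width: 0.0088
[-0.59398844 -0.69352374  0.05269726] 0.008800937664331454 1.4375174117597291 [0.9949199  0.10065462 0.00174596]
```

View pics/w7.png

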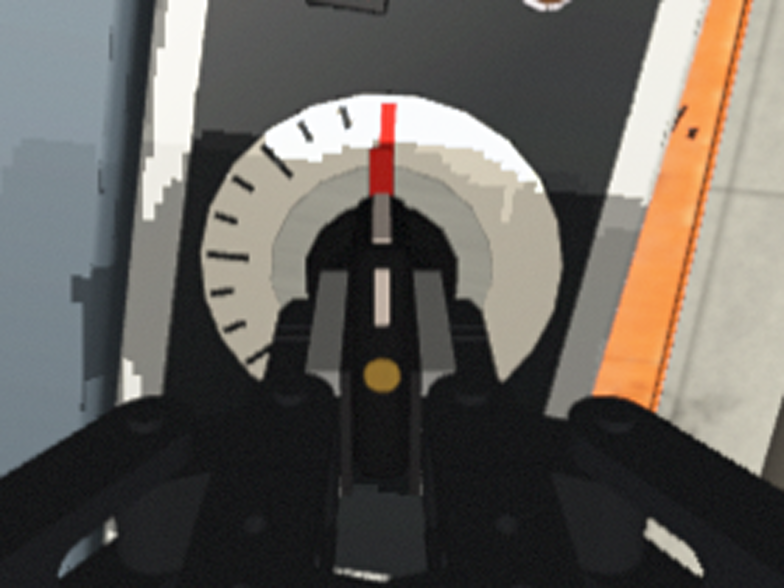

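Pointer at (381,170), mark at (388,122), so about 2–3° short. Continue in small steps and watch for the torque rise.

```bash
cat > st.py <<'E'
from plant import bot
from h import *
s=bot.sense();m=R.from_quat(s["tcp_rot"]).as_matrix();print("M",s["moment"].round(3),"w",round(s["width"],4),"yawx",np.degrees(np.arctan2(m[1,0],m[0,0])).round(2),s["joint_pos"].round(3))
E
python3 -m creep '[[-1,0,0,0,0,0,1],[-1,0,0,0,0,0,2]]'>/dev/null;python3 st.py
python3 -m creep '[[-1,0,0,0,0,0,1],[-1,0,0,0,0,0,1]]'>/dev/null;python3 st.py
python3 -m creep '[[-1,0,0,0,0,0,1],[-1,0,0,0,0,0,1]]'>/dev/null;python3 st.py
python3 -m creep '[[-1,0,0,0,0,0,1],[-1,0,0,0,0,0,1]]'>/dev/null;python3 st.py
```

```text
M [-0.576 -0.676  0.097] w 0.0088 yawx 3.81 [-3.300e-02  1.190e-01  2.018e+00 -1.000e-03  1.002e+00  1.472e+00]
M [-0.604 -0.754  0.313] w 0.0085 yawx 2.87 [-3.300e-02  1.190e-01  2.018e+00 -2.000e-03  1.002e+00  1.488e+00]
M [-0.595 -0.705  0.717] w 0.009 yawx 1.94 [-3.300e-02  1.190e-01  2.018e+00 -2.000e-03  1.002e+00  1.505e+00]
M [-0.508 -0.715  0.928] w 0.0088 yawx 0.99 [-3.300e-02  1.190e-01  2.018e+00 -2.000e-03  1.002e+00  1.522e+00]
```

Torque rose from 0.1 to 0.9 N m, so the key is at the stop. Ease the turn off, release, lift, look.

```bash
python3 -m creep '[[-1,0,0,0,0,0,-2],[-0.3,0,0,0,0,0,-2],[-0.3,0,0,0,0,0,-2],[0,0,0,-0.05,0,0,-2],[0,0,0,-0.09,0,0,-2]]'
python3 - <<'E'
from plant import bot,get_image
from h import *
g=get_image("wrist"); crop(g,175,90,200,150,4,"pics/w8.png"); cv2.imwrite("pics/w8f.png",g["image"][:,:,::-1])
E
```

```text
clock: 9.62
position: [0.5376, 0.0077, 0.2233]
tcp_rot: [1.0, 0.024, -0.001, -0.0]
contact_force: [-0.6, -1.1, 0.1]
width: 0.043
```

View pics/w8.png

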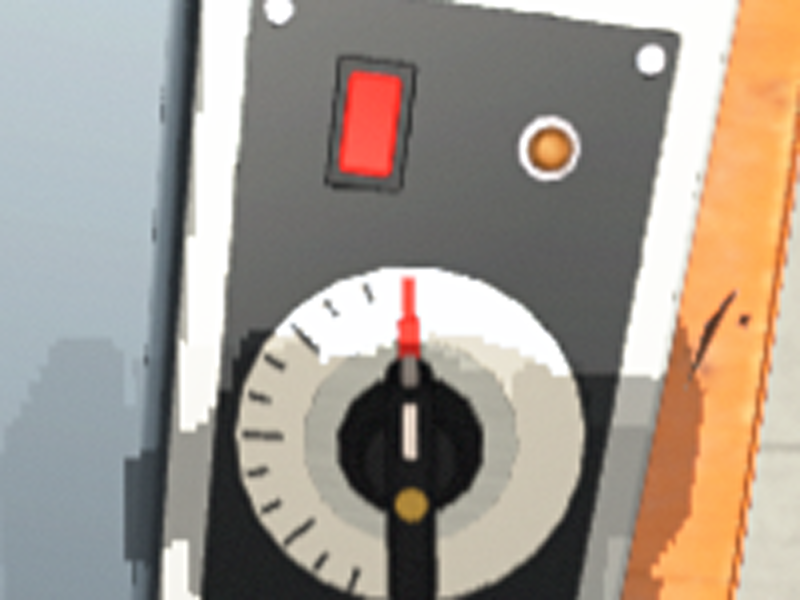

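The pointer lies exactly on the red mark. Next, the lid handle: move above it, turning the jaws across the bar.

```bash
python3 -m creep '[[0.3,-0.011,-0.033,0,0,0,-10],[0.3,-0.022,-0.066,0,0,0,-20],[0.3,-0.033,-0.1,0,0,0,-30],[0.3,-0.044,-0.133,0,0,0,-40],[0.3,-0.056,-0.165,0,0,0,-50]]' 60;python3 -m creep '[[0.3,0,0,0,0,0,-10],[0.3,0,0,0,0,0,-20],[0.3,0,0,0,0,0,-30],[0.3,0,0,0,0,0,-33],[0.3,0,0,0,0,0,-33]]';python3 st.py
python3 - <<'E'
from plant import bot,get_image
from h import *
g=get_image("wrist"); cv2.imwrite("pics/w9.png",g["image"][:,:,::-1])
E
```

```text
clock: 10.3
position: [0.4731, 0.1706, 0.2222]
tcp_rot: [0.894, 0.447, -0.0, -0.0]
contact_force: [0.0, -0.5, -0.4]
width: 0.0557
clock: 10.92
position: [0.4737, 0.1696, 0.2221]
tcp_rot: [0.733, 0.68, -0.0, -0.0]
contact_force: [-0.4, 0.8, 0.5]
width: 0.0555
M [-0.009 -0.041  0.024] w 0.0555 yawx 85.76 [ 0.294 -0.038  2.003  0.     1.178  0.368]
```

View pics/w9.png

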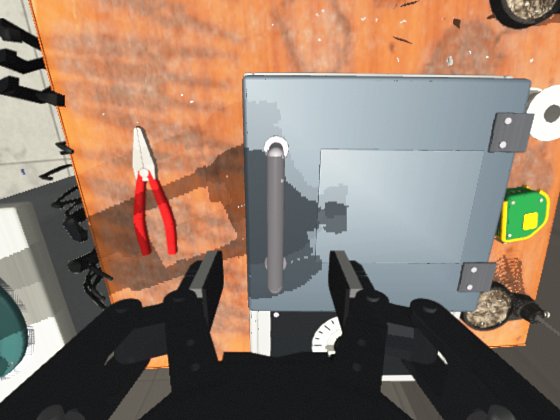

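The bar runs straight down the picture at u≈275, between the jaws, from (276,147) to (274,291). Measure its centre and the hinge side.

Run:
```python
from plant import bot,get_image
from h import *
np.set_printoptions(precision=4,suppress=True)
g=get_image("wrist")
p=onz(g,[(276,147),(274,291)],.143);d=p[0]-p[1];print(p,p.mean(0),np.linalg.norm(d),np.degrees(np.arctan2(d[1],d[0])))
q=onz(g,[(244,76),(531,79),(500,311),(249,311)],.105);print(q,np.linalg.norm(q[1]-q[0]))
# detected bar centre line by mask rows
im=cv2.cvtColor(g["image"],cv2.COLOR_RGB2HSV)
for v in (190,220,250): print(v,im[v,262:292].tolist()[::3])
```

```text
[[0.4779 0.2238 0.143 ]
 [0.4683 0.1148 0.143 ]] [0.4731 0.1693 0.143 ] 0.10943682996283922 84.96320592604732
[[0.4581 0.2725 0.105 ]
 [0.6709 0.2561 0.105 ]
 [0.6796 0.05   0.105 ]
 [0.441  0.0692 0.105 ]] 0.2134459735927439
190 [[103, 38, 95], [99, 36, 93], [173, 8, 121], [162, 10, 132], [165, 7, 139], [165, 8, 134], [173, 8, 124], [165, 5, 99], [99, 38, 93], [103, 38, 95]]
220 [[98, 34, 89], [100, 34, 90], [0, 6, 118], [173, 8, 133], [0, 6, 138], [0, 8, 133], [170, 6, 123], [110, 8, 91], [102, 36, 92], [100, 34, 90]]
250 [[100, 35, 88], [104, 39, 86], [0, 6, 118], [162, 10, 131], [165, 8, 136], [168, 10, 133], [165, 4, 121], [103, 21, 84], [104, 38, 87], [101, 41, 87]]
```

Both views agree: bar centre (0.4735, 0.1697), yaw ≈ -4.7°. Descend and grip.

```bash
python3 -m creep '[[0.3,0,0,0.04,0,0,0],[0.3,0,0,0.07,0,0,0],[0.3,0,0,0.073,0,0,0],[-1,0,0,0.073,0,0,0],[-1,0,0,0.073,0,0,0]]' 60;python3 -m creep '[[-1,0,0,0,0,0,0],[-1,0,0,0,0,0,0],[-1,0,0,0,0,0,0]]' 60;python3 st.py
python3 - <<'E'
from plant import bot,get_image
from h import *
g=get_image("wrist"); cv2.imwrite("pics/w10.png",g["image"][:,:,::-1])
crop(get_image("side"),135,150,200,150,4,"pics/s10.png")
E
```

```text
clock: 11.65
position: [0.4754, 0.1698, 0.151]
tcp_rot: [0.733, 0.681, 0.001, 0.001]
contact_force: [-0.6, -0.1, 1.1]
width: 0.0201
clock: 12.02
position: [0.4732, 0.1699, 0.1504]
tcp_rot: [0.733, 0.68, -0.0, -0.001]
contact_force: [-4.4, 1.0, 2.9]
width: 0.0103
M [ 0.197  0.871 -0.029] w 0.0103 yawx 85.77 [2.940e-01 3.200e-02 2.075e+00 2.000e-03 1.036e+00 3.670e-01]
```

View pics/w10.png

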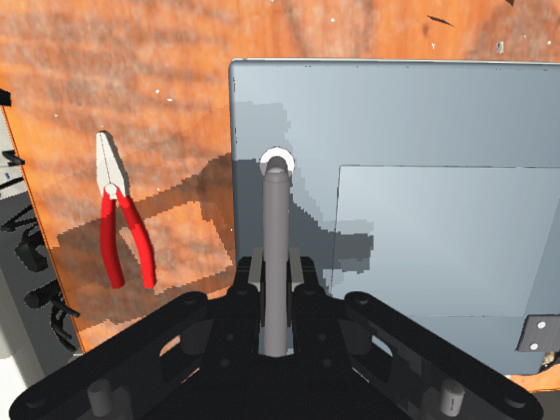

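View pics/s10.png

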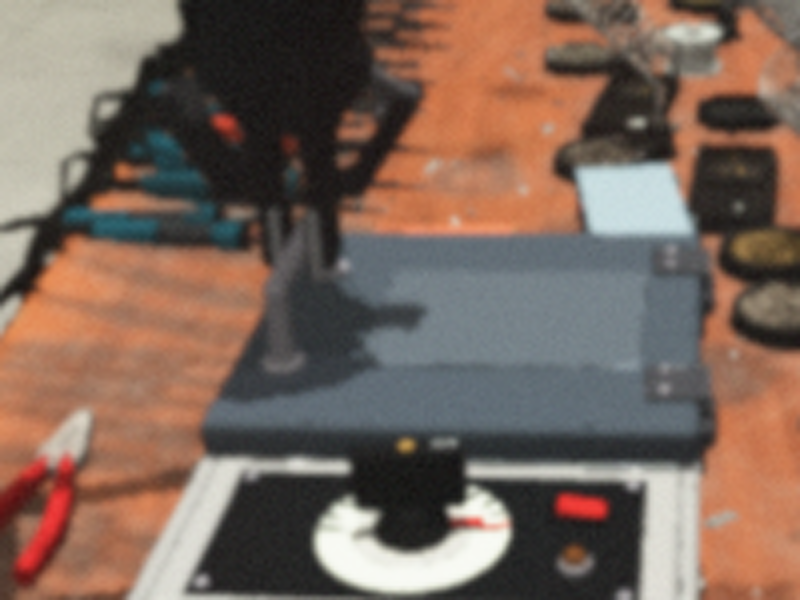

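Bar is between the pads. Raise along the arc (tool y = back, -z = up), 5° per row.

```bash
python3 -m creep '[[-1,0,0.0054,-0.0168,0,0,0],[-1,0,0.0122,-0.0331,0,0,0],[-1,0,0.0204,-0.0487,0,0,0],[-1,0,0.0299,-0.0635,0,0,0],[-1,0,0.0299,-0.0635,0,0,0]]' 60;python3 st.py
python3 - <<'E'
from plant import bot,get_image
from h import *
crop(get_image("side"),135,130,200,150,4,"pics/s11.png")
E
```

```text
clock: 12.75
position: [0.502, 0.1676, 0.2153]
tcp_rot: [0.733, 0.681, -0.002, -0.002]
contact_force: [-12.3, 3.2, 3.9]
width: 0.0102
M [ 0.485  2.14  -0.061] w 0.0102 yawx 85.77 [0.274 0.022 1.957 0.002 1.168 0.347]
```

View pics/s11.png

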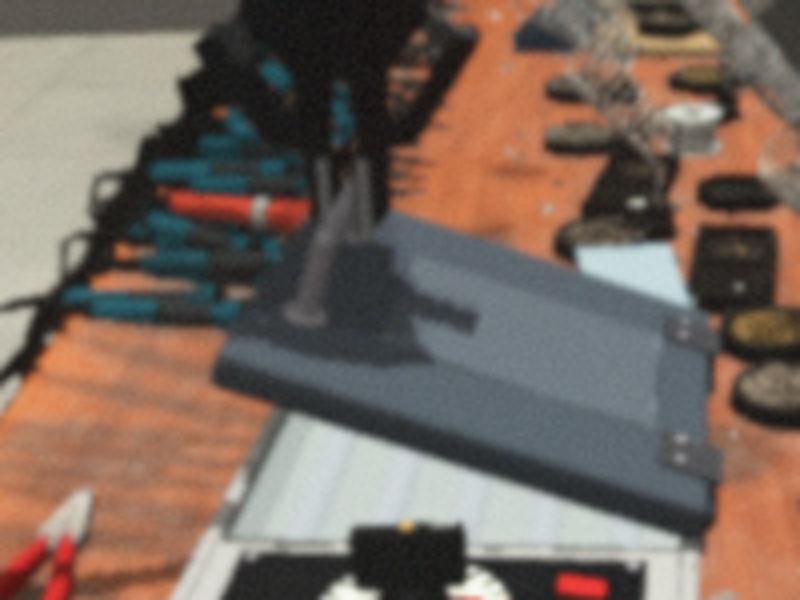

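Lid is at about 20° and follows cleanly. On to 40°.

```bash
python3 -m creep '[[-1,0,0.0108,-0.0139,0,0,0],[-1,0,0.0227,-0.0269,0,0,0],[-1,0,0.0358,-0.0388,0,0,0],[-1,0,0.0498,-0.0494,0,0,0],[-1,0,0.0498,-0.0494,0,0,0]]' 60;python3 st.py
python3 - <<'E'
from plant import bot,get_image
from h import *
crop(get_image("side"),135,100,200,150,4,"pics/s12.png")
E
```

```text
clock: 13.42
position: [0.5522, 0.1637, 0.2679]
tcp_rot: [0.733, 0.681, -0.001, -0.001]
contact_force: [-17.8, 0.2, 16.8]
width: 0.0095
M [-3.000e-03  3.081e+00 -6.000e-02] w 0.0095 yawx 85.79 [2.440e-01 7.200e-02 1.805e+00 1.000e-03 1.268e+00 3.170e-01]
```

View pics/s12.png

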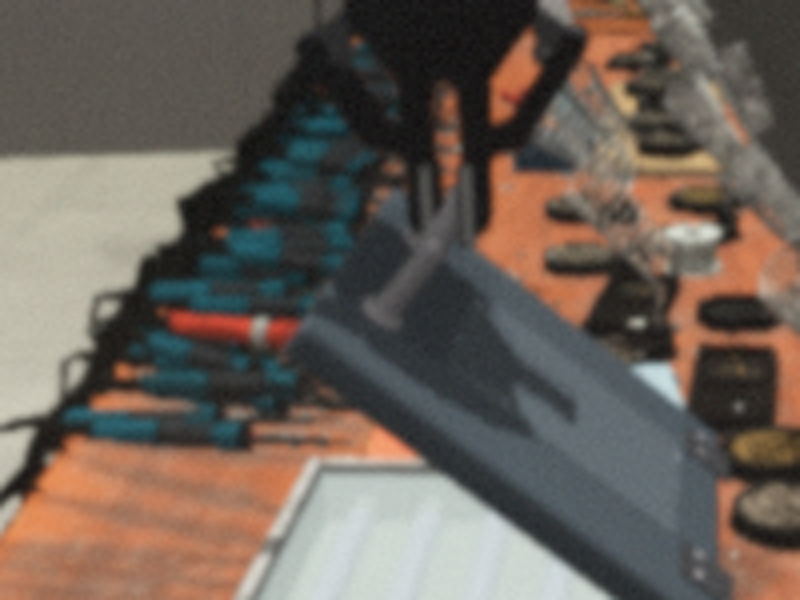

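About 40°, with roughly 20 N of outward radial force, so my arc is about 3 mm tight. I'll ease it outward on the way to 55°.

```bash
python3 -m creep '[[-1,0,0.0065,-0.0073,0,0,0],[-1,0,0.0135,-0.0123,0,0,0],[-1,0,0.0292,-0.0203,0,0,0],[-1,0,0.046,-0.0272,0,0,0],[-1,0,0.046,-0.0272,0,0,0]]' 60;python3 st.py
python3 - <<'E'
from plant import bot,get_image
from h import *
g=get_image("side");crop(g,135,80,210,158,3.8,"pics/s13.png")
g=get_image("top"); crop(g,230,150,190,150,4,"pics/t13.png")
E
```

```text
clock: 14.1
position: [0.6005, 0.1599, 0.2947]
tcp_rot: [0.733, 0.681, 0.001, 0.001]
contact_force: [-7.9, -0.0, 10.7]
width: 0.0095
M [-0.014  1.595 -0.102] w 0.0095 yawx 85.77 [ 0.22   0.141  1.68  -0.     1.318  0.294]
```

View pics/s13.png

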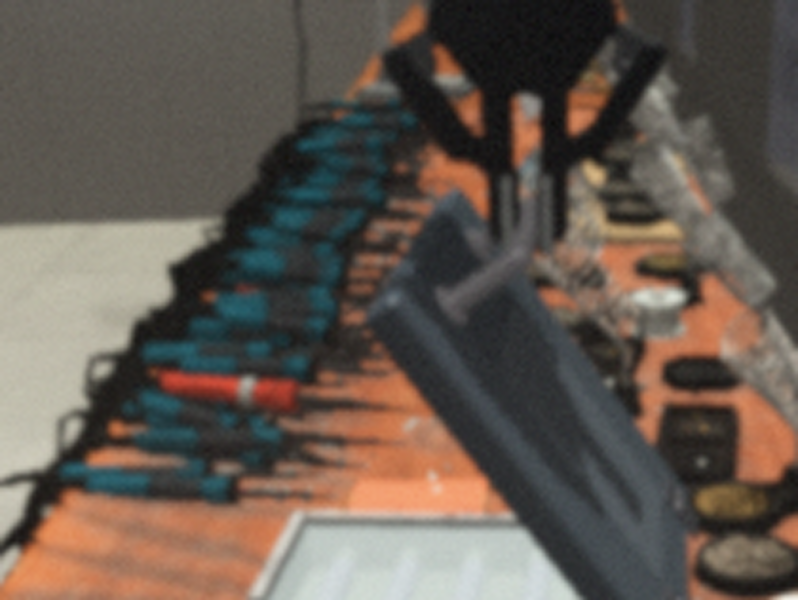

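View pics/t13.png

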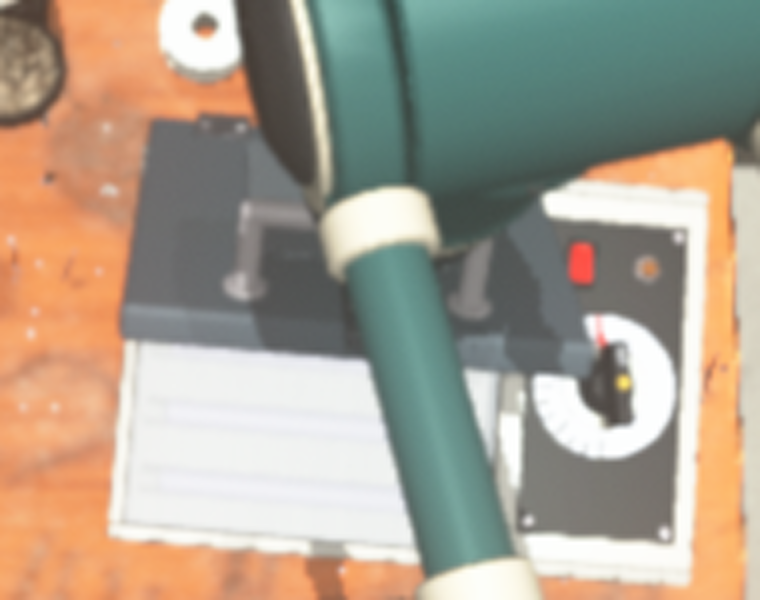

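By horizontal travel the lid is at about 55.3°; the bar has rolled about 6 mm along the pads, still well inside them. The pointer remains on the red mark. Move to 60° and measure the angle independently.

```bash
python3 -m creep '[[-1,0,0.008,-0.003,0,0,0],[-1,0,0.0157,-0.0053,0,0,0],[-1,0,0.0157,-0.0053,0,0,0],[-1,0,0.0157,-0.0053,0,0,0]]' 60;python3 st.py
python3 - <<'E'
from plant import bot,get_image
from h import *
s=bot.sense();p=s["position"];ex=np.array([np.cos(-.08),np.sin(-.08)])
b=(p[:2]-[.4732,.1699])@ex-.195; print(p,b,"theta",np.degrees(np.arccos(-b/.20207))-15.2)
g=get_image("side");crop(g,135,80,210,158,3.8,"pics/s14.png")
g=get_image("wrist");cv2.imwrite("pics/w14.png",g["image"][:,:,::-1])
E
```

```text
clock: 14.7
position: [0.6155, 0.1586, 0.2998]
tcp_rot: [0.733, 0.681, 0.001, 0.001]
contact_force: [-6.5, -1.6, 9.7]
width: 0.0092
M [-0.107  1.405 -0.05 ] w 0.0092 yawx 85.78 [ 2.130e-01  1.650e-01  1.642e+00 -1.000e-03  1.331e+00  2.870e-01]
[0.61553285 0.15860584 0.29982246] -0.05221980566478468 theta 59.82341163519165
```

View pics/s14.png

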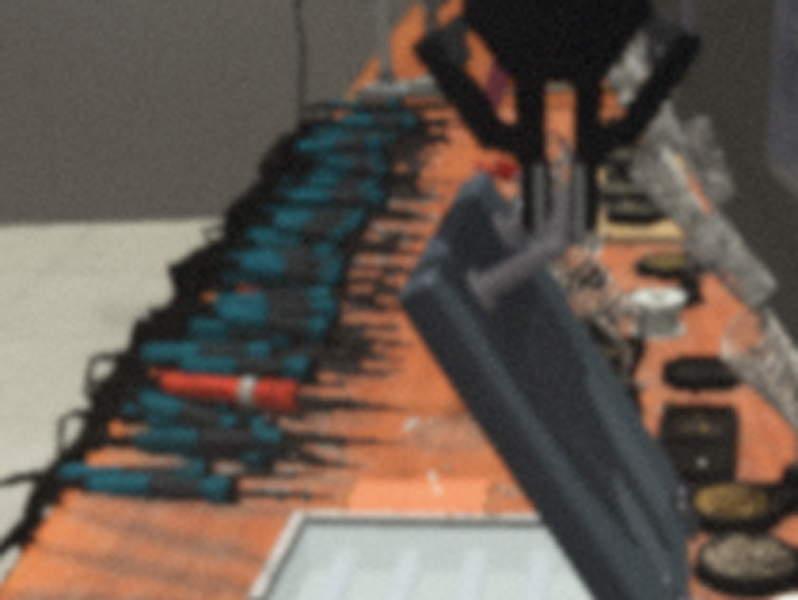

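View pics/w14.png

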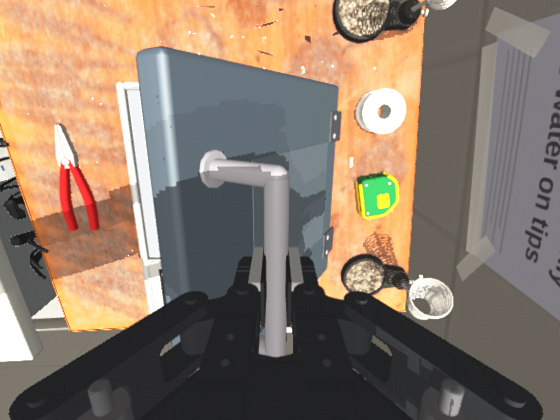

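Run:
```python
from plant import bot,get_image
from h import *
g=get_image("side")
ex=np.array([np.cos(-.08),np.sin(-.08),0]);ey=np.array([-ex[1],ex[0],0])
H=np.array([.4735,.1697,.143])+.195*ex-[0,0,.053]
crop(g,230,135,60,45,13,"pics/s15.png")
def ang(uv,P0,sh):
    o,d=ray(g,[uv]);d=d[0];t=((P0-o)@ey)/(d@ey);r=o+d*t-H
    a=np.degrees(np.arctan2(r[2],-(r@ex)));print(uv,r@ex,r[2],"th",a-sh, "rad",np.hypot(r@ex,r[2]))
P0=np.array([.442,.0692,.105])
sh=np.degrees(np.arctan2(.015,.221))
for uv in [(437,270),(440,272),(434,268)]:
    ang((135+(uv[0]+.5)/3.8-.5,80+(uv[1]+.5)/3.8-.5),P0,sh)
# bar right end (knee of bar with near post)
g=get_image("wrist")
B0=np.array([.4735,.1697,.143])+.05*ey
for uv in [(277,176),(277,172)]: ang(uv,B0,15.2)
for uv in [(212,167)]: ang(uv,B0,np.degrees(np.arctan2(.015,.195)))
```

```text
(249.63157894736844, 150.68421052631578) -0.09531993925875751 0.2005608110698812 th 60.69690185557798 rad 0.22205974366665787
(250.42105263157896, 151.21052631578948) -0.09414765460843869 0.19973223105128599 th 60.87934776059603 rad 0.22080929552216355
(248.84210526315792, 150.1578947368421) -0.09649146671587053 0.2013889273912933 th 60.51662480045778 rad 0.22331167283596162
(277, 176) -0.052393260697396554 0.19857009949930085 th 60.01921142818111 rad 0.20536586420743735
(277, 172) -0.05232737156194521 0.18965037208063093 th 59.375023509787326 rad 0.1967369244572651
(212, 167) -0.08535473213908643 0.17771106360974517 th 59.94629204991567 rad 0.19714627165595114
```

View pics/s15.png

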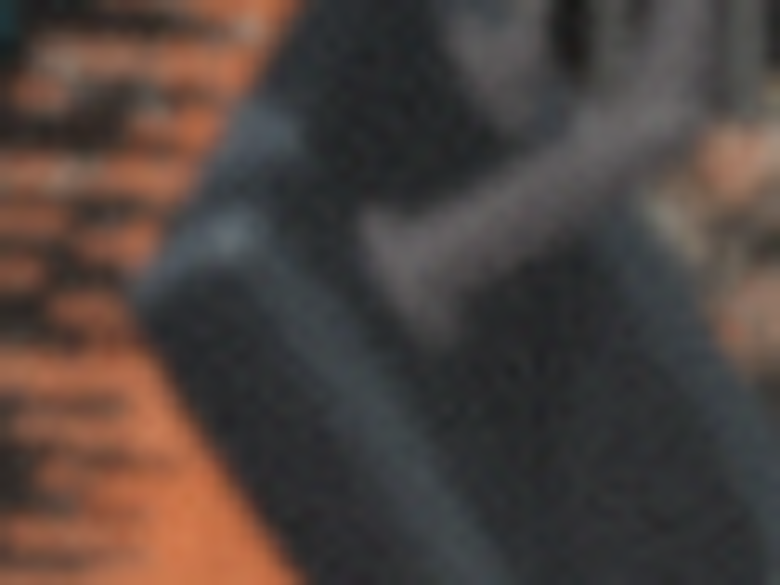

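All three estimates fall between 59.4° and 60.9°, and the radii match the given sizes. Hold briefly, confirm it is stable, and hand in.

```bash
python3 -m creep '[[-1,0,0,0,0,0,0],[-1,0,0,0,0,0,0],[-1,0,0,0,0,0,0],[-1,0,0,0,0,0,0]]' 60
python3 - <<'E'
from plant import bot,get_image,order
from h import *
g=get_image("top");cv2.imwrite("pics/t16.png",g["image"][:,:,::-1])
E
```

```text
clock: 15.4
position: [0.6154, 0.1587, 0.2998]
tcp_rot: [0.733, 0.681, 0.001, 0.001]
contact_force: [-7.4, -1.0, 9.2]
width: 0.0095
```

View pics/t16.png

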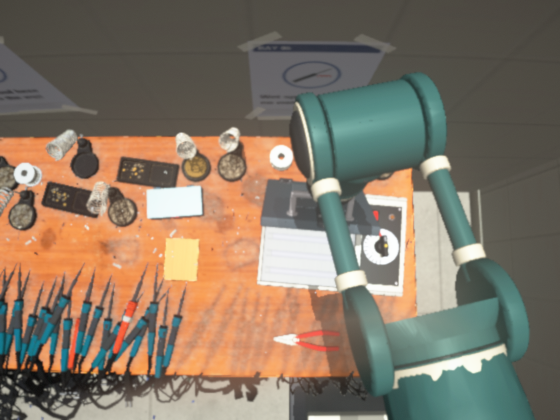

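The top view shows the reel at (281,157), where it was, and the pale board at (175,202), also unmoved. The lid is held and the reading is steady.

```bash
python3 -c "
from plant import order; print(order.job_done())"
```

```text
the job is handed in; nothing more can be done
None
```

The timer is wound to the red mark and the lid is held open at about 60° with the gripper still on the bar. The job was handed in at about 15.5 s on the robot's clock.

- **Timer:** I turned the key clockwise in three partial turns with re-grips. At the end the torque rose from 0.1 to 0.9 N m, which is the stop. After release, the wrist picture showed the pointer exactly on the red mark.
- **First grip on the key:** It closed on the round hub below the wing. I reopened, raised the gripper 10 mm and gripped the wing before turning anything.
- **Lid angle:** Arm travel gave 59.8°. The wrist camera gave 59.4 to 60.0°, and the lid corner in the side view gave 60.5 to 60.9°. My path only ran up to 60°, so it stayed well short of 80°.
- **Hold:** The pose was steady over the last half second, with about 12 N on the tool. The bar rolled about 6 mm along the pads while the lid opened but stayed well inside them. The highest force I read while lifting was about 25 N, partly because my arc was about 3 mm tight until I corrected it.
- **Other items:** In the last pictures the solder reel and the pale board are where they started. The arm hides the tape measure in the final top view, but the wrist picture at 60° shows it in place behind the box.

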